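Unstack the sample tubs into their spill trays

TASK

The closed sample tubs on the bench have been piled up in two stacks of two. Unstack them and stand each tub, right way up and flat on the tray's floor, in the grey spill tray of its own shape and size (oblong, large round, square, small round); keep the tubs upright all the way, and leave the glass beaker and the small blue-capped bottle among them standing where they are.

Things in the scene. Friction and masses are not known exactly. Their poses are not given: they have to be found in the camera images.
- oblong_tub: White plastic tub with a flat red lid that carries a white paper inset, the lid flush with the walls: a solid-looking oblong box 54 (x) by 96 (y) by 50 high. Loose, about 0.22 kg. Stands on the bench as the bottom of one stack, with the square or the small round tub on its lid. Origin: centre of its underside; z up. Grip it across x (54 mm).
- large_round_tub: White plastic tub with a flat red lid that carries a white paper inset: round, diameter 62, 50 high. Loose, about 0.18 kg. Bottom of the other stack, with the square or the small round tub on its lid. Origin: centre of its underside; z up.
- square_tub: White plastic tub with a flat red lid that carries a white paper inset: square, 40 by 40, 46 high. Loose, about 0.09 kg. Starts on the lid of one of the two larger tubs, its underside 50 above the bench, near the lid's centre. Origin: centre of its underside; x and y along its sides, z up.
- small_round_tub: White plastic tub with a flat red lid that carries a white paper inset: round, diameter 38, 46 high. Loose, about 0.07 kg. Starts on the lid of the other larger tub, its underside 50 above the bench, near the lid's centre. Origin: centre of its underside; z up.
- oblong_tray: Low grey plastic spill tray fixed to the bench, for the oblong tub: inside 74 (x) by 116 (y), walls 3 thick, rim 13 above the bench, floor 3 above the bench. Origin: centre of its underside, on the bench; z up.
- large_round_tray: Round grey spill tray fixed to the bench, for the large round tub: inside diameter 82, walls 3 thick, rim 13 and floor 3 above the bench. Origin: centre of its underside, on the bench; z up.
- square_tray: Square grey spill tray fixed to the bench, for the square tub: inside 60 by 60, walls 3 thick, rim 13 and floor 3 above the bench. Origin: centre of its underside, on the bench; x and y along its sides, z up.
- small_round_tray: Round grey spill tray fixed to the bench, for the small round tub: inside diameter 58, walls 3 thick, rim 13 and floor 3 above the bench. Origin: centre of its underside, on the bench; z up.
- beaker: Small empty glass beaker, diameter 54, 75 high, standing loose among the things. Leave it alone. Origin: centre of its underside.
- bottle: Small white plastic bottle with a blue cap, diameter 48, 100 high, standing loose among the things. Leave it alone. Origin: centre of its underside.

How it is judged:
At the end, for the whole second after the job is handed in: Each of the four tubs stands in the tray of its own shape and size: its centre within 16 mm of the tray's centre, its underside on the tray's floor (within 4 mm), upright within 0.1 rad, and at rest (horizontal distance between oblong_tub and oblong_tray below 0.016 m and z of oblong_tub in the frame of oblong_tray between 0 and 0.007 m and angle between each of oblong_tub, large_round_tub, square_tub, small_round_tub's own z axis and vertical below 0.1 rad and linear speed of each of oblong_tub, large_round_tub, square_tub, small_round_tub below 0.02 m/s and angular speed of each of oblong_tub, large_round_tub, square_tub, small_round_tub below 0.2 rad/s and horizontal distance between large_round_tub and large_round_tray below 0.016 m and z of large_round_tub in the frame of large_round_tray between 0 and 0.007 m and horizontal distance between square_tub and square_tray below 0.016 m and z of square_tub in the frame of square_tray between 0 and 0.007 m and horizontal distance between small_round_tub and small_round_tray below 0.016 m and z of small_round_tub in the frame of small_round_tray between 0 and 0.007 m); the robot touches nothing.
It fails at once if the beaker is knocked, pushed (over 30 mm) or tipped (distance of beaker from where it was at the start of the episode above 0.03 m or angle between beaker's own z axis and vertical above 0.4 rad).
It fails at once if the bottle is knocked, pushed (over 30 mm) or tipped (distance of bottle from where it was at the start of the episode above 0.03 m or angle between bottle's own z axis and vertical above 0.4 rad).
It fails at once if a tub is tipped over (more than 0.6 rad from upright) (angle between any of oblong_tub, large_round_tub, square_tub, small_round_tub's own z axis and vertical above 0.6 rad).
It also fails if it takes over 109 s, if anything falls off the work surface, if the arm or the gripper's body presses on something with over 40 N, if the wrist force passes 120 N, or if a joint passes its speed limit or range.

ROBOT

A 7-joint arm with a two-finger parallel gripper is mounted at the origin on the work surface. World frame = base frame: x ahead of the robot, y to its left, z up, the work surface at z = 0. Lengths are in m, angles in rad, forces in N, time in s.
With the tool pointing down it reaches from about 0.425 to 1.025 m from the base axis. Payload 9.4 kg.
Tool frame: the origin (TCP) lies midway between the tips of the shut fingers; the grasp point (between the pads) lies 19 mm behind it; z points along the fingers, y is the line along which they close (so a half turn about z gives the same grasp; the last joint's range is limited). The gripper opens to 85 mm and grips with 20 to 120 N. Pads are 22 mm wide; open, the fingers measure 114 mm over their backs; the gripper's body (76 mm by 85 mm) begins 54 mm behind the grasp point. The pads swing forward as they close: fully open they stand 13 mm farther back than shut.
Start: joints at [-1.374, 0.599, -0.003, 1.599, 0.002, 0.943, -0.08], TCP at [0.196, 0.698, 0.231] pointing down, gripper open.
Joint ranges: [-2.57, 2.57], [-0.35, 1.97], [-1.29, 1.29], [0.11, 2.56], [-1.05, 4.19], [0.11, 1.86], [-2.63, 2.63]. Speed limits (rad/s): [2.22, 2.22, 3.01, 3.01, 3.14, 3.14, 3.14].

INTERFACE

Orientations are given as a unit quaternion [x, y, z, w].
In Python, from workcell import ctrl, move_gripper, viewer, workorder, models, telemetry gives the robot as it stands. Calls block until the motion is done:
- ctrl.goto(position, orientation): joint-space move of the TCP to a pose.
- ctrl.move_l(position, ori=None, speed=0.15): straight line of the TCP; ori=None keeps the orientation; speed is the mean speed in m/s.
- ctrl.movej(angles): joint-space move.
- move_gripper(opening): finger opening in m; the grip force is fixed at half the most; returns when the fingers have stopped.
- ctrl.sleep(seconds).
- ctrl.ik(position, orientation): joint angles nearest the present ones, or None.
- viewer.grab_frame(name): name is "scene" or "top"; returns the picture (384x512x3 uint8, red, green, blue); there is no depth.
- viewer.camera_params(name): a dict with "fovy" (degrees; the focal length in pixels is half the picture's height over the tangent of half this angle, whatever the lens; pixels are square), "cx", "cy" (the principal point, pixels), "position" and "rotation" of the camera in the world. Camera axes: x right, y down, z forward; pixel columns grow to the right and rows downward; lengths in m; the calibration is good to about 2 mm. A picture is of the moment at which its call begins. camera_params takes no time and is no camera call.
A pose or a line that the arm cannot do raises ctrl.IKError and nothing moves.
- workorder.close_job(): hands the job in; it is judged then, once.
Trained networks look in the newest picture that a camera, given by its name, has taken for a name from the list of things; names that differ only in an ending like _2 or _b are one class to them, and where a whole thing is asked for, a point or a joint stands for the part that bears it (a point fixed in the world has none). Each returns a list of dicts, best first, with "p" (0 to 1); they miss things now and then, are a little off and sometimes report something else, mostly with a low value. They report only what shows in the picture. A call takes as long as a camera call.
- models.masks_of(camera, name): "pixels" (384x512 bool, what is visible of it) and "at" ([column, row] in pixels, amid what is visible of it).
- models.place_of(camera, name): "at" ([column, row] in pixels: a listed point, or the origin of a listed thing).
Readings, each from a call of its own:
- telemetry.read_clock(): time.
- telemetry.read_joint_positions(): joint angles.
- telemetry.read_dq(): joint speeds.
- telemetry.read_joint_torque(): joint torques, N m.
- telemetry.read_eef_pos(): TCP position.
- telemetry.read_tcp_rot(): TCP orientation.
- telemetry.read_force(): force on the tool from outside, world axes, zero at the start.
- telemetry.read_wrist_torque(): the same for the moment, N m.
- telemetry.read_gripper_width(): finger opening in m.
- telemetry.read_gripper_force(): force on a finger pad.
Only numpy, scipy, OpenCV 4.12 (cv2) and the standard library are available. Lean on these libraries where they do the work, as an engineer would, in place of code of your own. Each camera call takes 0.05 s, during which the arm holds its last target. There are 200 camera calls.

## Working session

There is one attempt and no reset: what is moved stays moved. The work goes in short steps, each a Python script; the robot and the scene stay as the last script left them, time stands still between calls to the robot, and variables do not carry over. Pictures are saved under pics/ and viewed, at most 14 in all, crops included, and the job is handed in when it is done.

```bash
mkdir -p pics; ls; python3 - <<'E'
from workcell import ctrl, move_gripper, viewer, workorder, models, telemetry
import cv2
for n in ("top","scene"):
    f=viewer.grab_frame(n); cv2.imwrite(f"pics/{n}0.png",f[:,:,::-1]); print(n,viewer.camera_params(n))
    for o in "oblong_tub large_round_tub square_tub small_round_tub oblong_tray large_round_tray square_tray small_round_tray beaker bottle".split():
        print(o,[(round(d['p'],2),[round(float(x)) for x in d['at']],int(d['pixels'].sum())) for d in models.masks_of(n,o)[:3]])
print(telemetry.read_clock(),telemetry.read_tcp_rot())
E
```

```text
pics
top {'fovy': 48.93649638088395, 'cx': 258.25887113799155, 'cy': 184.83375614469864, 'position': array([ 0.34316006, -0.0106771 ,  1.13168825]), 'rotation': array([-0.69465794,  0.71377219, -0.06031037,  0.06589591])}
oblong_tub [(0.8, [264, 229], 499)]
large_round_tub [(0.61, [334, 150], 295)]
square_tub [(0.63, [261, 218], 258)]
small_round_tub [(0.5, [342, 139], 216)]
oblong_tray []
large_round_tray []
square_tray [(0.88, [141, 240], 617), (0.34, [334, 150], 251)]
small_round_tray [(0.66, [186, 153], 417)]
beaker [(0.81, [197, 222], 414)]
bottle [(0.59, [324, 214], 321)]
scene {'fovy': 50.8663260389864, 'cx': 252.9775960284663, 'cy': 195.62621495982737, 'position': array([ 0.96520804, -0.34432715,  0.84225445]), 'rotation': array([ 0.86321439,  0.4053998 , -0.13090199, -0.27088113])}
oblong_tub [(0.79, [224, 186], 889), (0.16, [225, 173], 467)]
large_round_tub [(0.9, [206, 297], 483), (0.37, [340, 190], 472)]
square_tub [(0.72, [225, 187], 823), (0.64, [226, 171], 446)]
small_round_tub [(0.73, [203, 278], 429), (0.31, [122, 247], 1837), (0.27, [277, 142], 530)]
oblong_tray [(0.59, [124, 249], 1834)]
large_round_tray [(0.96, [271, 240], 1048)]
square_tray [(0.95, [305, 121], 427), (0.38, [225, 171], 442)]
small_round_tray [(0.62, [339, 190], 436)]
beaker [(0.86, [275, 144], 566)]
bottle [(0.76, [176, 218], 561)]
1.1 [ 1.36493518e-01  9.90640963e-01 -1.06159829e-05  3.76900389e-05]
```

View pics/top0.png

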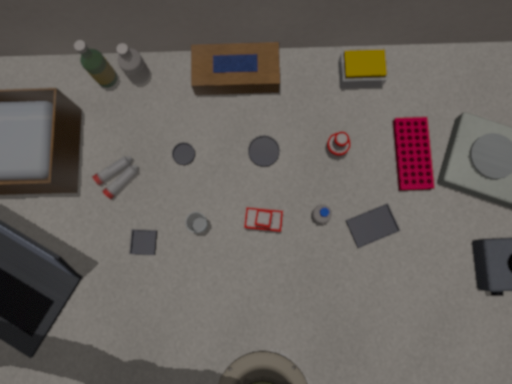

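View pics/scene0.png

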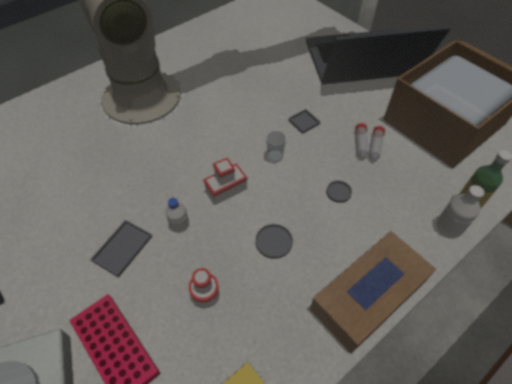

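```bash
cat > h.py <<'E'
from workcell import ctrl, move_gripper, viewer, workorder, models, telemetry
import cv2, numpy as np
from scipy.spatial.transform import Rotation as R
def cam(n):
    p=viewer.camera_params(n); return p, R.from_quat(p['rotation']).as_matrix(), 192/np.tan(np.radians(p['fovy']/2))
def proj(n,X):
    p,M,f=cam(n); c=(np.atleast_2d(X)-p['position'])@M
    return c[:,:2]/c[:,2:]*f+[p['cx'],p['cy']]
def unproj(n,uv,z):
    p,M,f=cam(n); uv=np.atleast_2d(uv).astype(float)
    d=np.c_[(uv-[p['cx'],p['cy']])/f,np.ones(len(uv))]@M.T
    return (p['position']+d*((z-p['position'][2])/d[:,2])[:,None])[:,:2]
def fit(n,mask,z):
    """hull outline of mask lifted to plane z -> rect(center,size,angle), circle(center,r)"""
    c=max(cv2.findContours(mask.astype(np.uint8),cv2.RETR_EXTERNAL,cv2.CHAIN_APPROX_NONE)[0],key=len)[:,0]
    P=(unproj(n,c,z)*1000).astype(np.float32)
    m=cv2.moments(cv2.convexHull(P)); 
    return np.round(cv2.minAreaRect(P)[0]),np.round(cv2.minAreaRect(P)[1]),round(cv2.minAreaRect(P)[2],1),np.round([m['m10']/m['m00'],m['m01']/m['m00']],1)
def red(f):
    h=cv2.cvtColor(f,cv2.COLOR_RGB2HSV); return (h[...,1]>120)&((h[...,0]<10)|(h[...,0]>170))&(h[...,2]>80)
E
python3 - <<'E'
from h import *
print(proj("top",[0,0,0]),proj("scene",[0,0,0]))
t=cv2.imread('pics/top0.png');s=cv2.imread('pics/scene0.png')
def crop(i,c,r,w=22): return cv2.resize(i[r-w:r+w,c-w:c+w],(390,290) if 0 else (300,300),interpolation=cv2.INTER_NEAREST)
cv2.imwrite('pics/crops.png',np.vstack([np.hstack([crop(t,264,219),crop(t,338,145)]),np.hstack([crop(s,225,178,26),crop(s,204,287,26)])]))
g=t.mean(2); print([int(g[r,c]) for c,r in ((184,153),(264,151),(144,242),(372,226))],g[190,290])
for nm,c,r in (("sr",184,153),("lr",264,151),("sq",144,242),("ob",372,226)):
    m=np.zeros_like(g,bool); w=32; m[r-w:r+w,c-w:c+w]=(g[r-w:r+w,c-w:c+w]<100)
    n,l=cv2.connectedComponents(m.astype(np.uint8)); print(nm,fit("top",l==l[r,c],.010))
g=s.mean(2)
for nm,c,r in (("sr",339,191),("lr",273,241),("sq",305,121),("ob",122,248)):
    m=np.zeros_like(g,bool); w=34; m[r-w:r+w,c-w:c+w]=(g[r-w:r+w,c-w:c+w]<100)
    n,l=cv2.connectedComponents(m.astype(np.uint8)); print(nm,int(g[r,c]),fit("scene",l==l[r,c],.010))
for o in ("beaker","bottle"):
  for n in ("top","scene"): print(o,unproj(n,models.place_of(n,o)[0]['at'],0))
E
```

```text
[[262.24956792 400.83778185]] [[141.33343625  96.85230515]]
[72, 74, 73, 71] 119.66666666666667
sr (array([639., 198.]), array([66., 63.]), 0.0, array([639. , 198.7]))
lr (array([640., -21.]), array([85., 90.]), 88.3, array([640.6, -21. ]))
sq (array([402., 304.]), array([73., 66.]), 88.5, array([402.1, 304.1]))
ob (array([ 429., -303.]), array([ 82., 127.]), 20.9, array([ 428.9, -302.9]))
sr 79 (array([641., 198.]), array([63., 70.]), 7.1, array([640.3, 198.7]))
lr 77 (array([642., -22.]), array([87., 90.]), 50.2, array([641.7, -21.5]))
sq 78 (array([403., 304.]), array([76., 76.]), 86.0, array([402.6, 304. ]))
ob 76 (array([ 430., -303.]), array([ 88., 125.]), 20.3, array([ 429.9, -303. ]))
beaker [[0.4496428  0.14693837]]
beaker [[0.44703067 0.16107221]]
bottle [[ 0.45789661 -0.17249838]]
bottle [[ 0.4532577 -0.1719054]]
```

View pics/crops.png

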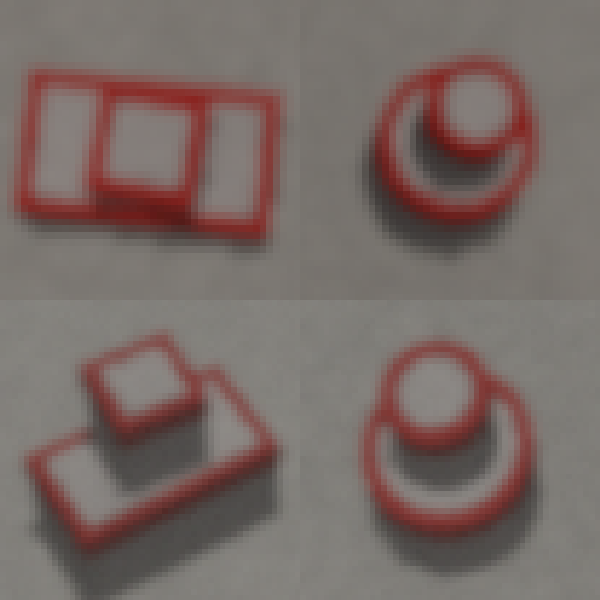

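```bash
python3 - <<'E'
from h import *
def T(p,o,s): return (np.array(p)+.5)/s-.5+o
a=300/44;b=300/52
for nm,n,p,o,s,z in (("sq","top",[(112,100),(195,103),(187,188),(106,182)],(242,197),a,.096),
 ("sq","scene",[(100,72),(157,50),(187,90),(130,118)],(199,152),b,.096),
 ("ob","top",[(43,84),(268,103),(255,222),(34,203)],(242,197),a,.05),
 ("ob","scene",[(42,160),(212,80),(263,140),(95,232)],(199,152),b,.05),
 ("sr","top",[(176,103)],(316,123),a,.096),("sr","scene",[(137,90)],(178,261),b,.096),
 ("lr","top",[(158,140)],(316,123),a,.05),("lr","scene",[(148,150)],(178,261),b,.05)):
    w=unproj(n,T(p,o,s),z)*1000; print(nm,n,w.mean(0).round(1))
    if len(w)>1:
        d=np.roll(w,-1,0)-w; print('  len',np.hypot(*d.T).round(),'yaw',(np.degrees(np.arctan2(d[:,1],d[:,0]))).round(1))
E
```

```text
sq top [448.2 -15.9]
  len [30. 31. 29. 30.] yaw [-93.7 172.9  84.2  -5.7]
sq scene [447.4 -13.7]
  len [26. 25. 27. 28.] yaw [ 77.3  -8.  -97.  169.5]
ob top [449.2 -16. ]
  len [85. 45. 83. 45.] yaw [-96.4 171.8  83.5  -5.6]
ob scene [449.1 -13.3]
  len [84. 40. 85. 45.] yaw [ 81.8  -5.3 -94.8 173.5]
sr top [ 646.1 -219.2]
sr scene [ 643.9 -217.7]
lr top [ 644.9 -220.6]
lr scene [ 645.5 -220.2]
```

```bash
cat >> h.py <<'E'
def quat(deg):
    a=np.radians(deg); return R.from_matrix(np.array([[-np.sin(a),np.cos(a),0],[np.cos(a),np.sin(a),0],[0,0,-1]]).T).as_quat()
def best(xy,z,deg):
    c=[(abs(q[6]),d) for d in (deg,deg+180) if (q:=ctrl.ik([*xy,z],quat(d))) is not None]
    return min(c)[1]
REL,HI=.016,.26
def log(s): print(s,'t',round(telemetry.read_clock(),1),np.round(telemetry.read_eef_pos(),4),'w',round(telemetry.read_gripper_width(),4),'F',np.round(telemetry.read_force(),1))
def pick(xy,z,deg,pre):
    d=best(xy,HI,deg); move_gripper(pre); ctrl.goto([*xy,HI],quat(d)); log('above')
    ctrl.move_l([*xy,z+REL],speed=.12); move_gripper(.02); log('closed')
    ctrl.move_l([*xy,z+REL+.02],speed=.06); ctrl.move_l([*xy,HI],speed=.2); log('lifted'); return d
def place(xy,d,open_to):
    ctrl.goto([*xy,HI],quat(d)); ctrl.move_l([*xy,.06],speed=.2); ctrl.move_l([*xy,.003+REL+.001],speed=.05); log('down')
    move_gripper(open_to); ctrl.move_l([*xy,HI],speed=.2); log('placed')
E
python3 - <<'E'
from h import *
p=telemetry.read_eef_pos(); ctrl.move_l([p[0],p[1],.38],speed=.2); log('up')
d=pick((.448,-.0148),.05,-6,.065); print(d)
for n in ("scene","top"): cv2.imwrite(f"pics/{n}1.png",viewer.grab_frame(n)[:,:,::-1])
E
```

```text
up t 2.2 [0.1959 0.6975 0.3787] w 0.0855 F [-0.1 -0.2 -0.9]
above t 5.2 [ 0.4484 -0.0141  0.26  ] w 0.0647 F [-0.6  0.5 -0.2]
closed t 7.4 [ 0.4483 -0.0147  0.0667] w 0.0403 F [-0.7 -0.2  9.3]
lifted t 8.9 [ 0.4474 -0.0146  0.2591] w 0.0399 F [-0.6 -0.1 -1.3]
-6
```

View pics/scene1.png

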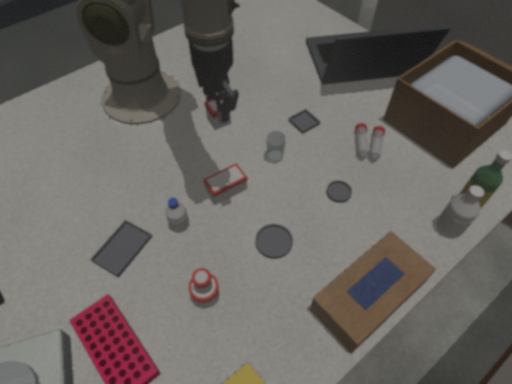

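The square tub is held (215,107), and the oblong tub is still upright at (225,180).

```bash
python3 - <<'E'
from h import *
place((.4025,.304),best((.4025,.304),HI,-4),.06)
d=pick((.645,-.2185),.05,0,.062)
place((.640,.1987),d,.058)
move_gripper(.085); ctrl.goto([.55,.3,.35],quat(0))
for n in ("scene","top"): cv2.imwrite(f"pics/{n}2.png",viewer.grab_frame(n)[:,:,::-1])
t=cv2.imread('pics/top2.png');s=cv2.imread('pics/scene2.png')
def crop(i,c,r,w=22): return cv2.resize(i[r-w:r+w,c-w:c+w],(300,300),interpolation=cv2.INTER_NEAREST)
cv2.imwrite('pics/crops2.png',np.vstack([np.hstack([crop(t,264,219),crop(t,338,145)]),np.hstack([crop(s,225,178,26),crop(s,204,287,26)])]))
for n in ("top","scene"):
    f=viewer.grab_frame(n); m=red(f)
    for nm,X in (("ob",(.449,-.0147,.05)),("lr",(.6452,-.2204,.05)),("sq",(.4025,.304,.049)),("sr",(.64,.1987,.049))):
        c,r=proj(n,X)[0].round().astype(int); w=22; k=np.zeros_like(m); k[r-w:r+w,c-w:c+w]=m[r-w:r+w,c-w:c+w]
        if k.sum()>20: print(n,nm,fit(n,k,X[2]))
E
```

```text
down t 12.3 [0.4026 0.3038 0.0198] w 0.0402 F [ 0.8  0.  -0.8]
placed t 14.0 [0.402  0.3038 0.2592] w 0.0599 F [ 0.   0.5 -0.2]
above t 16.2 [ 0.6454 -0.2168  0.2599] w 0.0621 F [-1.  -0.7 -0.2]
closed t 18.4 [ 0.6451 -0.2185  0.0667] w 0.0367 F [-1.7  1.2  5.3]
lifted t 19.9 [ 0.6445 -0.218   0.2588] w 0.0366 F [-1.1 -0.1 -2. ]
down t 23.5 [0.6401 0.1986 0.0198] w 0.0366 F [ 0.1  0.7 -1.2]
placed t 25.2 [0.6394 0.1988 0.2589] w 0.0579 F [-0.   0.1  0.2]
top ob (array([448., -15.]), array([94., 54.]), 82.8, array([448.5, -15.4]))
top lr (array([ 642., -218.]), array([60., 57.]), 45.1, array([ 642.5, -218.6]))
top sq (array([403., 305.]), array([38., 42.]), 83.3, array([402.7, 305.4]))
top sr (array([639., 196.]), array([37., 37.]), 43.6, array([638.9, 196.8]))
scene ob (array([468., -27.]), array([99., 44.]), 55.7, array([458.5, -29.8]))
scene lr (array([ 660., -228.]), array([56., 28.]), 61.5, array([ 657.7, -226.8]))
scene sr (array([647., 187.]), array([32., 15.]), 33.5, array([646.3, 188.6]))
```

View pics/scene2.png

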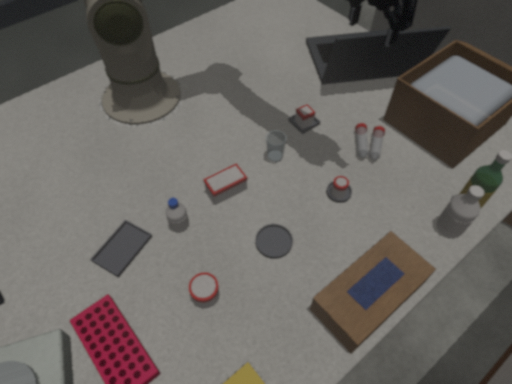

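View pics/top2.png

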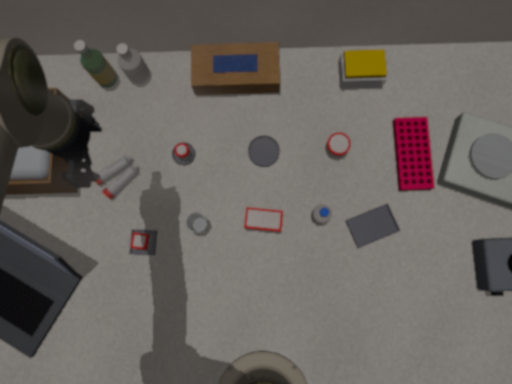

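The square tub at (306,112 scene; 141,241 top) and small round tub (341,184; 182,152) stand in their trays. The oblong tub at (264,219 top) and large round tub (338,145 top) are clear.

```bash
python3 - <<'E'
from h import *
d=pick((.449,-.015),0,-6.5,.085)
place((.4295,-.303),d+27.1,.085)
d=pick((.6445,-.2195),0,0,.085)
place((.641,-.0212),d,.085)
ctrl.goto([.55,.3,.35],quat(0)); log('end')
f={n:viewer.grab_frame(n) for n in ("scene","top")}
cv2.imwrite("pics/s3.png",f['scene'][:,:,::-1]); cv2.imwrite("pics/t3.png",f['top'][:,:,::-1])
m=red(f['top'])
for nm,X in (("ob",(.4295,-.303,.053)),("lr",(.641,-.0212,.053)),("sq",(.4025,.304,.049)),("sr",(.64,.1987,.049))):
    c,r=proj('top',X)[0].round().astype(int); w=22; k=np.zeros_like(m); k[r-w:r+w,c-w:c+w]=m[r-w:r+w,c-w:c+w]
    if k.sum()>20: print(nm,fit('top',k,X[2]))
E
```

```text
above t 28.0 [ 0.4501 -0.0141  0.2603] w 0.0848 F [-0.4  0.  -0.2]
closed t 30.6 [ 0.4492 -0.0149  0.0165] w 0.0533 F [-1.   0.8  7.2]
lifted t 32.3 [ 0.4484 -0.0148  0.2591] w 0.0533 F [ 0.2  0.5 -2.4]
down t 35.5 [ 0.4294 -0.3032  0.0199] w 0.0533 F [ 0.   0.2 -3.2]
placed t 37.3 [ 0.4291 -0.3026  0.2592] w 0.0851 F [-0.4 -0.3 -0.4]
above t 38.4 [ 0.6429 -0.2209  0.26  ] w 0.0851 F [ 0.1 -0.   0.7]
closed t 41.0 [ 0.6447 -0.2195  0.0168] w 0.0608 F [-1.3  0.6  4.5]
lifted t 42.7 [ 0.644  -0.219   0.2588] w 0.0605 F [-0.7  0.  -2. ]
down t 45.6 [ 0.641  -0.0213  0.0198] w 0.0603 F [ 0.1 -0.7 -2.4]
placed t 47.4 [ 0.6404 -0.021   0.2589] w 0.0853 F [0.2 0.2 0.1]
end t 48.7 [0.5505 0.2985 0.3498] w 0.0853 F [ 0.4  0.1 -0.7]
ob (array([ 429., -302.]), array([55., 97.]), 19.8, array([ 429. , -301.7]))
lr (array([638., -22.]), array([58., 57.]), 88.1, array([638.2, -22. ]))
sq (array([403., 305.]), array([38., 42.]), 84.3, array([402.7, 305.5]))
sr (array([639., 196.]), array([37., 37.]), 43.6, array([638.8, 196.8]))
```

View pics/s3.png

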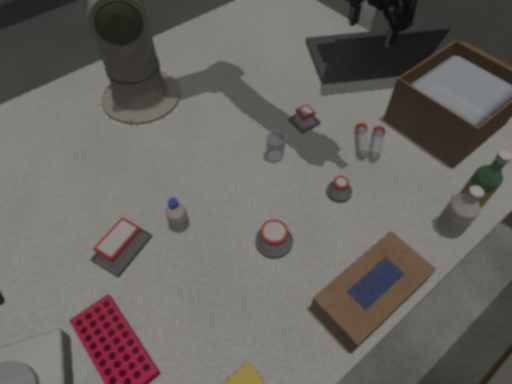

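All four tubs stand centred in their trays: oblong (118,240), large round (274,235), square (306,112) and small round (341,184). The beaker (276,145) and the bottle (176,213) haven't moved.

```bash
python3 -c "
from h import *
print(workorder.close_job())"
```

```text
the job is handed in; nothing more can be done
None
```

The job is handed in: in the last camera images all four tubs stood upright within about 4 mm of their trays' centres, with the beaker and bottle where they were, at about 49 s of the 109 s allowed; the judge's verdict was not returned.

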